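Index the open sample tube under the guide and hold the probe in it

TASK

On the manual sample changer, pull up the sprung index plunger, swing the turntable round until the one uncapped tube stands under the guide collar, and let the plunger drop fully home in that hole. Then take the cordless temperature probe (square handle) out of the wooden rack and lower its rod upright through the guide collar until the tip is in the lower half of the tube, clear of its bottom, without the rod ever touching the collar or the tube. Finish holding it there, still and centred in the collar: do not let go; leave everything else as it stands.

Things in the scene. Friction and masses are not known exactly. Their poses are not given: they have to be found in the camera images.
- sampler: Manual sample changer, fixed: round white base, radius 125 mm, with a turntable. Origin: on the bench, on the turntable's vertical axis. Its x axis points level from there to the guide collar and its steel post (18 mm thick, 152 mm from the axis, 138 mm high; a bar 18 mm wide carries the collar).
- index_ring: Steel index ring fixed on the changer's base; same origin and axes as sampler. Its face is 26 mm above the bench. Six plunger holes, radius 105 mm, at 0, 60, 120, 180, 240 and 300 degrees from the x axis. At the start the plunger is home in the hole at 180 degrees, opposite the collar.
- table_top (a point): Centre of the turntable's face, on the turning axis, 34 mm above the bench. Six tube pockets (rims 50 mm above the bench) on a 58 mm radius, at the ring holes' angles. At the start a capped tube is under the collar, the uncapped one is 60 degrees to its left or right, and the pocket beside the plunger is empty.
- head (a joint): Turn of the turntable about its vertical axis, rad, 0 at the start, positive counter-clockwise seen from above; range -2.2 to 2.2. It turns easily while the plunger is up and stays where it is left; it is locked (about 1 degree of play) while the plunger is home.
- plunger (a joint): Lift of the index plunger, m: 0 fully home, 0.018 at its top stop. The pin (8 mm, round nose) is 9 mm deep in a 10 mm hole: above 0.0095 the turntable is free; let down between holes it stays up at 0.009, riding on the ring. A spring pushes it down with 5.5 N at home and 9.5 N at the top stop.
- knob (a point): Centre of the plunger's black knob: upright cylinder, 25 mm in diameter, from 16 mm below to 13 mm above this point (lowest 4 mm tapered), 80 mm above the bench when home. It rides with the turntable, 105 mm from its axis; the housing under it (22 mm thick) ends 20 mm below this point when home. Pinch it from above; the nearest tubes are 91 mm away.
- guide (a point): Centre of the upper mouth of the guide collar's bore, 138 mm above the bench. Vertical steel collar, bore 20 mm, outer diameter 32 mm, 18 mm long (lower mouth 120 mm above the bench). It stands over the pocket place at 0 degrees and does not turn.
- tube_open: The one uncapped tube: white plastic, 32 mm outside, 27 mm bore, 66 mm tall, bottom 3 mm thick; loose, standing in a turntable pocket with its mouth 100 mm above the bench. Origin: centre of its underside, z up its axis.
- probe: Cordless temperature probe, about 90 g, hanging upright in a rack hole by the foot of its handle: steel rod 6 mm thick, 115 mm long, under a grey square handle 22 x 22 mm, 58 mm tall, with a small dark window. Origin at the rod's tip, z up the rod; handle sides square to its x and y axes, x along the rack. In the rack the tip is 15 mm above the bench: it must rise 115 mm to come out.
- probe_tip (a point): Lower tip of the probe's rod, on its axis.
- probe_shoulder (a point): Where rod and handle meet, on the axis, 115 mm above the tip.
- rack: Wooden two-tier tube rack fixed to the bench, 240 mm long (its x axis), 72 mm deep (y), 130 mm high; origin on the bench under its middle. Four places along its middle line at x = -82.5, -27.5, 27.5 and 82.5 mm. Glass tubes 13 mm in diameter stand at -82.5 and 27.5 mm, tops 140 mm above the bench; probe and stirring rod hang in 12 mm holes at -27.5 and 82.5 mm, either way round.
- stir_rod: Bystander: stirring rod with a round spool-shaped grip, 22 mm in diameter, hanging in the rack, its top 167 mm above the bench. Origin 17 mm below its tip; the grip starts 115 mm above the origin.
- tube_cap1: Capped sample tube: white, 32 mm in diameter, screw cap 36 mm, 72 mm tall, loose in a turntable pocket, its top 106 mm above the bench; rides round with the turntable. Origin: centre of its underside.
- tube_cap2: Capped sample tube: white, 32 mm in diameter, screw cap 36 mm, 72 mm tall, loose in a turntable pocket, its top 106 mm above the bench; rides round with the turntable. Origin: centre of its underside.
- tube_cap3: Capped sample tube: white, 32 mm in diameter, screw cap 36 mm, 72 mm tall, loose in a turntable pocket, its top 106 mm above the bench; rides round with the turntable. Origin: centre of its underside.
- tube_cap4: Capped sample tube: white, 32 mm in diameter, screw cap 36 mm, 72 mm tall, loose in a turntable pocket, its top 106 mm above the bench; rides round with the turntable. Origin: centre of its underside.
- bottle: Bystander: white bottle, 60 mm in diameter, 150 mm tall; origin under its centre.
- jar: Bystander: white jar, 68 mm in diameter, 85 mm tall; origin under its centre.
- beaker: Bystander: glass beaker, 76 mm in diameter, 95 mm tall; origin under its centre.
- vial1: Bystander: small amber vial, 24 mm in diameter, 42 mm tall; origin under its centre.
- vial2: Bystander: small amber vial, 24 mm in diameter, 42 mm tall; origin under its centre.
Not all that is in view belongs to the job. What is shaped like the probe but turquoise is not meant.

How it is judged:
By the outcome, as a careful person would: the job done as asked, in the order asked, and still so for the second after the job is handed in, while the arm keeps its last pose, push and grip.
It also fails if it takes over 70 s, if anything falls off the work surface, if the arm or the gripper's body presses on something with over 40 N, if the wrist force passes 120 N, or if a joint passes its speed limit or range.

ROBOT

A 7-joint arm with a two-finger parallel gripper is mounted at the origin on the work surface. World frame = base frame: x ahead of the robot, y to its left, z up, the work surface at z = 0. Lengths are in m, angles in rad, forces in N, time in s.
With the tool pointing down it reaches from about 0.425 to 0.925 m from the base axis. Payload 6.8 kg.
Tool frame: the origin (TCP) lies midway between the tips of the shut fingers; the grasp point (between the pads) lies 19 mm behind it; x points along the fingers, y is the direction in which the jaws open and shut, and the axes are right-handed (so a half turn about x gives the same grasp; the last joint's range is limited). The gripper opens to 85 mm and grips with 20 to 120 N. Pads are 22 mm wide; open, the fingers measure 114 mm over their backs; the gripper's body (76 mm by 85 mm) begins 54 mm behind the grasp point. The pads swing forward as they close: fully open they stand 13 mm farther back than shut.
Start: joints at [-1.326, 0.477, 0.022, 1.555, -0.011, 1.109, -0.083], TCP at [0.233, 0.633, 0.231] pointing down, gripper open.
Joint ranges: [-2.96, 2.96], [-0.34, 2.1], [-1.41, 1.46], [0.24, 2.44], [-1.37, 4.51], [0.17, 1.92], [-2.96, 2.96]. Speed limits (rad/s): [2.39, 2.39, 3.14, 3.14, 3.14, 3.14, 3.14].

INTERFACE

Orientations are given as a rotation vector (axis times angle).
In Python, from bench import r, viewer, nets gives the robot as it stands.
- The arm moves only by the shell command python3 -m pendant 'ROWS' [FORCE]. ROWS is JSON, one flat list of numbers, 5 for each row, row after row: the finger opening in mm, from 0 to 85.4, then the shift along the tool's x, y, z in mm, then the turn about the tool's x in rad. A call has 1 to 20 rows; each row shifts and turns the commanded pose from where the row before left it, along the tool's axes as they then stand; what a row does not reach is not made up. A row lasts 1/8 s, in which the tool goes at most 62.5 mm and 10.7 degrees, less where a joint would pass 70% of its speed; a pose out of reach is approached as far as the arm can. A call with a gripper value outside its range is refused whole. The fingers move at their own pace and stop on an object; FORCE is the grip in N (left out, the last holds). Time passes only in rows, so rows that do not move let the fingers close. It gives the time, the measured TCP pose, the force and the opening at its end, in the units of the state.
- r.get_obs(): the state, without advancing time (a new reading comes with each control period).
- viewer.grab_frame(name): name is "side" or "top" or "wrist"; returns (picture, depth): 480x640x3 uint8, red, green, blue; 480x640 float32, m along the optical axis (not along the pixel's ray), 0 where there is no reading.
- viewer.calibration(name): a dict with "mtx" (3x3 intrinsics, pixels), "distortion" ([k1, k2, p1, p2, k3] as OpenCV has them; the pictures are not rectified), "world_to_cam" (4x4, takes a point from world to camera coordinates). Camera axes: x right, y up, looking along -z (the intrinsics and any distortion apply to the point x, -y, -z); pixel columns grow to the right and rows downward; lengths in m; the calibration is good to about 2 mm. A picture is of the moment at which its call begins: read the wrist's pose just before it. calibration takes no time and is no camera call; for the wrist camera it gives the pose at the moment of the call.
- r.hand_in(): hands the job in, once; it reports no verdict.
Trained networks look in the newest picture that a camera, given by its name, has taken for a name from the list of things; names that differ only in an ending like _2 or _b are one class to them, and where a whole thing is asked for, a point or a joint stands for the part that bears it (a point fixed in the world has none). Each returns a list of dicts, best first, with "score" (0 to 1); they miss things now and then, are a little off and sometimes report something else, mostly with a low value. They report only what shows in the picture. A call takes as long as a camera call. They do not tell look-alikes from the thing itself.
- nets.look_for(name, camera): "location" ([x, y, z] in m, in world coordinates, good to about 4 mm: the middle of the surface that is visible of it).
- nets.silhouettes(name, camera): "mask" (480x640 bool, what is visible of it).
The state is a dict: "clock": time; "joints": joint angles; "qvel": joint speeds; "tau": joint torques, N m; "tcp_pos": TCP position; "orientation": TCP orientation; "contact_force": force on the tool from outside, world axes, zero at the start; "moment": the same for the moment, N m; "grip_width": finger opening in m.
Only numpy, scipy, OpenCV 4.12 (cv2) and the standard library are available. Lean on these libraries where they do the work, as an engineer would, in place of code of your own. Each camera call takes 0.05 s, during which the arm holds its last target. There are 200 camera calls.

## Working session

There is one attempt and no reset: what is moved stays moved. The work goes in short steps, Python scripts to look and compute and a shell command to move; the robot and the scene stay as the last step left them, time stands still between calls to the robot, and variables do not carry over. Pictures are saved under pics/ and viewed, about 8 in all and at most 12, crops included, and the job is handed in when it is done.

```bash
mkdir -p pics
cat > h.py <<'E'
import numpy as np, cv2
from scipy.spatial.transform import Rotation as R
from bench import r, viewer, nets
def world(name,u,v,depth):
    c=viewer.calibration(name);K=np.array(c["mtx"]);d=np.array(c["distortion"],float);T=np.linalg.inv(np.array(c["world_to_cam"]))
    p=cv2.undistortPoints(np.array([[u,v]],float).T.reshape(-1,1,2) if np.ndim(u)==0 else np.stack([u,v],1).astype(float).reshape(-1,1,2),K,d).reshape(-1,2)
    z=np.atleast_1d(depth)
    pc=np.stack([p[:,0]*z,-p[:,1]*z,-z,np.ones_like(z)],1)
    return (pc@T.T)[:,:3]
def ray(name,u,v,zw):
    "intersect pixel ray with the plane z=zw"
    T=np.linalg.inv(np.array(viewer.calibration(name)["world_to_cam"]));o=T[:3,3]
    q=world(name,np.array([u]),np.array([v]),np.array([1.0]))[0];d=q-o
    return o+d*(zw-o[2])/d[2]
def proj(name,P):
    c=viewer.calibration(name);P=np.atleast_2d(P)
    q=(np.c_[P,np.ones(len(P))]@np.array(c["world_to_cam"]).T)[:,:3]*[1,-1,-1]
    return cv2.projectPoints(q,np.zeros(3),np.zeros(3),np.array(c["mtx"]),np.array(c["distortion"],float))[0].reshape(-1,2)
def state():
    o=r.get_obs();M=R.from_rotvec(o["orientation"]).as_matrix()
    print("t",round(o["clock"],2),"tcp",np.round(o["tcp_pos"],4),"x",M[:,0].round(3),"y",M[:,1].round(3),"z",M[:,2].round(3),"F",np.round(o["contact_force"],1),"w",round(o["grip_width"],4),"q7",np.round(o["joints"],2))
    return o,M
E
python3 - <<'E'
from h import *
state()
for cam in("top","side"):
    im,d=viewer.grab_frame(cam);cv2.imwrite(f"pics/{cam}0.png",im[:,:,::-1])
    c=viewer.calibration(cam);print(cam,np.round(np.linalg.inv(c["world_to_cam"])[:3,3],3))
    for n in("sampler","knob","guide","tube_open","probe","rack","stir_rod","tube_cap1","bottle","jar","beaker"):
        print(n,[(round(x["score"],2),np.round(x["location"],3).tolist()) for x in nets.look_for(n,cam)[:5]])
E
```

```text
t 0.0 tcp [0.233  0.6329 0.2303] x [-0.    -0.002 -1.   ] y [ 0.345  0.938 -0.002] z [ 0.938 -0.345  0.   ] F [-0.5 -0.3  1.1] w 0.0851 q7 [-1.33  0.48  0.02  1.56 -0.01  1.11 -0.08]
top [ 0.317 -0.006  1.68 ]
sampler [(0.67, [0.589, -0.112, 0.026]), (0.58, [0.758, 0.11, 0.102])]
knob [(0.65, [0.48, -0.108, 0.094]), (0.35, [0.551, -0.158, 0.108]), (0.22, [0.59, 0.302, 0.191])]
guide [(0.86, [0.585, -0.11, 0.022])]
tube_open [(0.64, [0.614, -0.169, 0.07]), (0.23, [0.553, -0.157, 0.112])]
probe [(0.61, [0.551, 0.209, 0.175]), (0.44, [0.584, 0.411, 0.167])]
rack [(0.76, [0.502, 0.304, 0.123])]
stir_rod [(0.19, [0.585, 0.303, 0.192])]
tube_cap1 [(0.65, [0.559, -0.06, 0.107]), (0.53, [0.642, -0.115, 0.105]), (0.51, [0.614, -0.059, 0.103]), (0.44, [0.55, -0.159, 0.111])]
bottle [(0.81, [0.758, 0.112, 0.1])]
jar [(0.67, [0.704, 0.277, 0.084]), (0.43, [0.579, -0.111, 0.033])]
beaker [(0.94, [0.698, -0.39, 0.048]), (0.3, [0.48, -0.108, 0.092])]
side [0.336 0.865 0.775]
sampler [(0.86, [0.595, -0.088, 0.03])]
knob [(0.7, [0.486, -0.1, 0.087]), (0.43, [0.384, 0.123, 0.031])]
guide [(0.83, [0.598, -0.083, 0.024])]
tube_open [(0.59, [0.615, -0.157, 0.081])]
probe [(0.8, [0.553, 0.224, 0.148]), (0.77, [0.593, 0.316, 0.166]), (0.56, [0.59, 0.421, 0.146])]
rack [(0.7, [0.499, 0.333, 0.066])]
stir_rod [(0.61, [0.586, -0.04, 0.026]), (0.53, [0.482, 0.322, 0.163]), (0.48, [0.614, -0.154, 0.08])]
tube_cap1 [(0.95, [0.561, -0.049, 0.085]), (0.88, [0.555, -0.153, 0.09]), (0.84, [0.62, -0.053, 0.092]), (0.84, [0.65, -0.104, 0.098]), (0.47, [0.587, 0.314, 0.164])]
bottle [(0.89, [0.766, 0.137, 0.08]), (0.64, [0.485, -0.104, 0.087])]
jar [(0.85, [0.702, 0.306, 0.063]), (0.63, [0.555, -0.095, 0.033])]
beaker [(0.64, [0.685, -0.361, 0.066])]
```

View pics/top0.png

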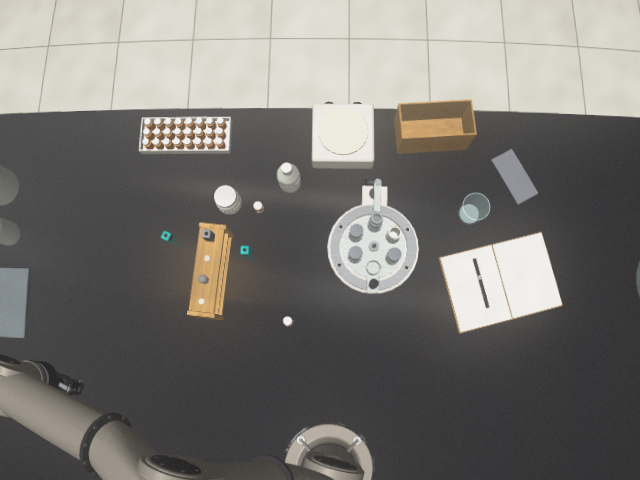

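View pics/side0.png

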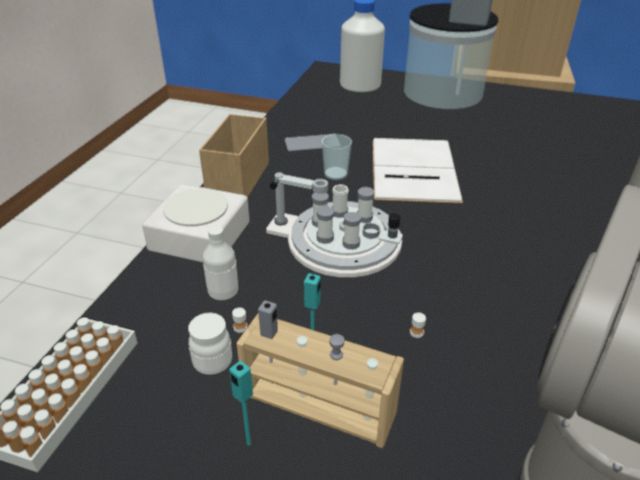

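The top view shows the sampler axis at about (373,248), knob (373,283), collar (376,222), open tube (394,235) on the right and the grey square-handled probe at the rack's far end (207,234). The side view agrees: grey probe (268,318), stir rod (337,345), turquoise look-alikes (313,290) and (241,380). The turntable has to turn +60°.

```bash
python3 -m pendant '[85,-6,-37,38.5,0, 85,-6,-37,38.5,0, 85,-6,-37,38.5,0, 85,-6,-37,38.5,0, 85,-6,-37,38.5,0, 85,-6,-37,38.5,0, 85,-6,-37,38.5,0, 85,-6,-37,38.5,0, 60,0,-46.3,23.1,0, 60,0,-46.3,23.1,0, 60,0,-46.3,23.1,0, 60,0,-46.3,23.1,0, 60,0,-46.3,23.1,0, 60,0,-46.3,23.1,0, 60,0,-46.3,23.1,0, 60,0,0,0,0, 60,0,0,0,0]' 30
python3 - <<'E'
from h import *
state()
im,d=viewer.grab_frame("wrist");cv2.imwrite("pics/w1.png",im[:,:,::-1])
T=np.linalg.inv(viewer.calibration("wrist")["world_to_cam"]);print(T.round(3))
for n in("knob","tube_open","guide","tube_cap1"):
    print(n,[(round(x["score"],2),np.round(x["location"],3).tolist(),proj("wrist",x["location"]).round(0).tolist()) for x in nets.look_for(n,"wrist")[:5]])
E
```

```text
clock: 3.32
tcp_pos: [0.4597, -0.1103, 0.2793]
orientation: [0.277, 1.553, -0.277]
contact_force: [0.3, 0.3, -0.3]
grip_width: 0.0603
t 3.33 tcp [ 0.4597 -0.1103  0.2793] x [-0.  0. -1.] y [0.346 0.938 0.   ] z [ 0.938 -0.346 -0.   ] F [ 0.3  0.3 -0.3] w 0.0603 q7 [-0.41  0.08  0.56  1.99 -0.05  1.08  1.38]
[[ 0.343 -0.892 -0.294  0.384]
 [ 0.939  0.326  0.105 -0.083]
 [ 0.002 -0.312  0.95   0.422]
 [ 0.     0.     0.     1.   ]]
knob [(0.66, [0.478, -0.116, 0.094], [[319.0, 230.0]])]
tube_open [(0.87, [0.61, -0.162, 0.082], [[320.0, 369.0]])]
guide [(0.79, [0.553, -0.113, 0.028], [[346.0, 277.0]])]
tube_cap1 [(0.87, [0.55, -0.068, 0.106], [[404.0, 294.0]]), (0.71, [0.553, -0.158, 0.101], [[302.0, 327.0]])]
```

View pics/w1.png

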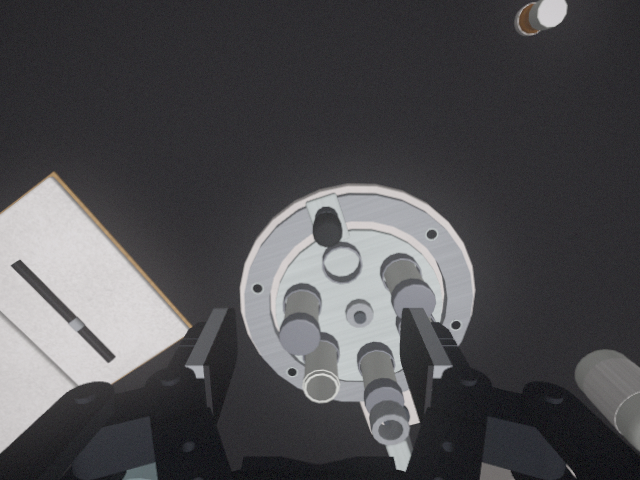

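Wrist view: knob top at about (328,230), open tube mouth (321,387), collar mouth (390,430), and ring holes (432,234), (257,288), (292,372), (456,325).

```bash
cat >> h.py <<'E'
def cloud(name):
    im,d=viewer.grab_frame(name)
    v,u=np.mgrid[0:480,0:640];P=world(name,u.ravel().astype(float),v.ravel().astype(float),d.ravel().astype(float)).reshape(480,640,3);P[d<=0]=np.nan
    return im,P
def circ(X):
    A=np.c_[2*X,np.ones(len(X))];s=np.linalg.lstsq(A,(X**2).sum(1),rcond=None)[0];return s[:2],np.sqrt(s[2]+s[:2]@s[:2])
E
python3 - <<'E'
from h import *
H=np.array([ray("wrist",u,v,0.026)[:2] for u,v in((432,234),(257,288),(292,372),(456,325))])
c,rad=circ(H);print("ring",c,rad,np.degrees(np.arctan2(*(H-c).T[::-1])))
print("hub",ray("wrist",360,316,.036),"collar",ray("wrist",390,430,.138),"tube",ray("wrist",321,387,.1),"knobtop",ray("wrist",328,233,.093))
im,P=cloud("wrist")
m=(np.hypot(P[...,0]-.48,P[...,1]+.112)<.02)&(P[...,2]>.08)
Q=P[m];print("knob",len(Q),np.percentile(Q[:,2],[50,90,99]));t=Q[Q[:,2]>np.percentile(Q[:,2],90)-.006];print(t.mean(0),t.min(0),t.max(0))
m=(np.hypot(P[...,0]-.645,P[...,1]+.11)<.03)&(P[...,2]>.125);print("collar",m.sum(),np.nanmean(P[m],0))
cc=ray("wrist",390,430,.138)[:2]-c;print("dir",np.degrees(np.arctan2(cc[1],cc[0])),np.hypot(*cc))
for nm in("top","side"):
    im,P=cloud(nm); m=(np.hypot(P[...,0]-.48,P[...,1]+.112)<.02)&(P[...,2]>.08)&(P[...,2]<.11);t=P[m];print(nm,"knob",len(t),t.mean(0),t.max(0))
    print(nm,"proj collar",proj(nm,[[*ray("wrist",390,430,.138)],[*c,.036]]).round(1).tolist())
E
```

```text
ring [ 0.58951799 -0.11296418] 0.10553117463074549 [ 118.28485824 -121.50105215  -61.34536141   58.32920272]
hub [ 0.59525524 -0.11350349  0.036     ] collar [ 0.64688399 -0.11506639  0.138     ] tube [ 0.61583767 -0.16371753  0.1       ] knobtop [ 0.48346859 -0.10973289  0.093     ]
knob 758 [0.09285667 0.09402723 0.09468241]
[ 0.48307348 -0.11114643  0.09268024] [ 0.47174433 -0.12339778  0.08813618] [ 0.49583234 -0.09932401  0.09523703]
collar 1418 [ 0.64754232 -0.11613721  0.13445815]
dir -2.3840834562482933 0.05742831925029138<stdin>:11: RuntimeWarning: Mean of empty slice.
  ret = um.true_divide(
Traceback (most recent call last):
ValueError: zero-size array to reduction operation maximum which has no identity
```

```bash
python3 -m pendant '[55,0,8.7,22.7,0, 55,25,0,0,0.14, 55,25,0,0,0.14, 55,25,0,0,0.14, 55,25,0,0,0.14, 55,25,0,0,0.14, 55,30,0,0,0, 55,30,0,0,0, 55,28,0,0,0, 55,0,0,0,0, 0,0,0,0,0, 0,0,0,0,0, 0,0,0,0,0, 0,0,0,0,0, 0,0,0,0,0]' 60
python3 -c "
from h import *
state()"
```

```text
clock: 5.55
tcp_pos: [0.4842, -0.1106, 0.0676]
orientation: [0.821, 1.41, -0.819]
contact_force: [-2.5, 0.5, 5.4]
grip_width: 0.0226
t 5.55 tcp [ 0.4842 -0.1106  0.0676] x [ 0.001  0.001 -1.   ] y [0.869 0.495 0.001] z [ 0.495 -0.869  0.   ] F [-2.5  0.5  5.4] w 0.0226 q7 [-0.32  0.47  0.53  2.14 -0.4   0.63  1.  ]
```

```bash
python3 -m pendant '[0,-4,0,0,0, 0,-4,0,0,0, 0,0,0,0,0]'
python3 -c "
from h import *
state()
im,d=viewer.grab_frame('wrist');cv2.imwrite('pics/w2.png',im[100:,100:540,::-1])"
```

```text
clock: 5.92
tcp_pos: [0.4842, -0.1105, 0.0746]
orientation: [0.82, 1.41, -0.82]
contact_force: [1.5, -1.9, -7.9]
grip_width: 0.023
t 5.92 tcp [ 0.4842 -0.1105  0.0746] x [ 0.001 -0.    -1.   ] y [0.869 0.495 0.   ] z [ 0.495 -0.869  0.001] F [ 1.5 -1.9 -7.9] w 0.023 q7 [-0.33  0.46  0.54  2.13 -0.39  0.64  0.99]
```

View pics/w2.png

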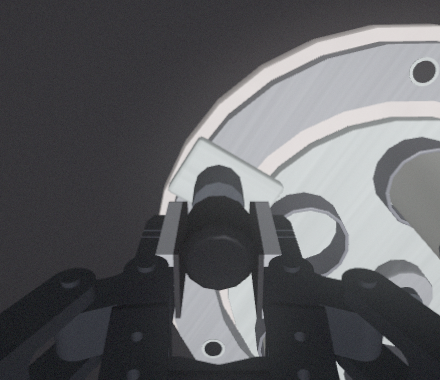

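The knob is held between the pads and lifted about 8 mm (7.9 N, matching the spring). I'll lift further and swing it.

```bash
python3 -m pendant '[0,-4,0,0,0, 0,-3,0,0,0, 0,0,0,0,0, 0,0,-2.6,4.84,-0.0524, 0,0,-5.21,9.68,-0.1047, 0,0,-5.21,9.68,-0.1047, 0,0,-5.21,9.68,-0.1047, 0,0,-5.21,9.68,-0.1047, 0,0,-5.21,9.68,-0.1047, 0,0,-5.21,9.68,-0.1047, 0,0,-5.21,9.68,-0.1047, 0,0,-5.21,9.68,-0.1047, 0,0,-5.21,9.68,-0.1047, 0,0,-2.6,4.84,-0.0524, 0,0,0,0,0]'
python3 - <<'E'
from h import *
o,M=state()
c=np.array([.5895,-.113]);d=o["tcp_pos"][:2]-c;print(np.degrees(np.arctan2(d[1],d[0]))+360,np.hypot(*d))
g=c+.105*np.array([np.cos(np.radians(238.4)),np.sin(np.radians(238.4))]);e=np.r_[g-o["tcp_pos"][:2],0];print("err tool mm",(M.T@e*1000).round(2))
E
```

```text
clock: 7.85
tcp_pos: [0.533, -0.2035, 0.0806]
orientation: [0.005, 1.573, -0.006]
contact_force: [-0.4, -3.3, -9.3]
grip_width: 0.0227
t 7.85 tcp [ 0.533  -0.2035  0.0806] x [-0.002 -0.    -1.   ] y [ 0.007  1.    -0.   ] z [ 1.    -0.007 -0.002] F [-0.4 -3.3 -9.3] w 0.0227 q7 [ 0.05  0.51  0.26  1.94 -0.19  0.72  1.99]
238.02607981820654 0.10671940720769417
err tool mm [-0.    1.11  1.48]
```

```bash
python3 -m pendant '[0,0,1.0,1.4,0, 0,0,0,0,0, 0,2,0,0,0, 0,2,0,0,0, 0,2,0,0,0, 0,2,0,0,0, 0,0,0,0,0]'
python3 -c "
from h import *
state()"
```

```text
clock: 8.72
tcp_pos: [0.533, -0.2034, 0.0727]
orientation: [0.006, 1.575, -0.008]
contact_force: [-3.8, -6.3, -7.4]
grip_width: 0.0231
t 8.72 tcp [ 0.533  -0.2034  0.0727] x [-0.004 -0.001 -1.   ] y [ 0.009  1.    -0.001] z [ 1.    -0.009 -0.004] F [-3.8 -6.3 -7.4] w 0.0231 q7 [ 0.05  0.52  0.26  1.95 -0.2   0.7   1.99]
```

```bash
python3 -m pendant '[0,0,-1.2,-1.2,0, 0,2,0,0,0, 0,2,0,0,0, 0,2,0,0,0, 0,0,0,0,0]'
python3 -c "
from h import *
state()"
```

```text
clock: 9.35
tcp_pos: [0.5337, -0.204, 0.0678]
orientation: [0.004, 1.571, -0.006]
contact_force: [-3.7, -5.9, -0.9]
grip_width: 0.0231
t 9.35 tcp [ 0.5337 -0.204   0.0678] x [-0.001 -0.001 -1.   ] y [ 0.007  1.    -0.001] z [ 1.    -0.007 -0.001] F [-3.7 -5.9 -0.9] w 0.0231 q7 [ 0.06  0.53  0.26  1.95 -0.2   0.69  2.  ]
```

```bash
python3 -m pendant '[0,0.5,0,0,0, 50,0,0,0,0, 50,0,0,0,0, 50,0,0,0,0, 50,-20,0,0,0, 50,-40,0,0,0, 50,-50,0,0,0, 50,-50,0,0,0, 50,-50,0,0,0, 50,0,0,0,0]'
python3 - <<'E'
from h import *
state()
im,P=cloud("wrist");cv2.imwrite("pics/w3.png",im[:,:,::-1])
for n in("knob","tube_open"):
    print(n,[(round(x["score"],2),np.round(x["location"],4).tolist(),proj("wrist",x["location"]).round(0).tolist()) for x in nets.look_for(n,"wrist")[:3]])
m=(np.hypot(P[...,0]-.534,P[...,1]+.203)<.016)&(P[...,2]>.086);t=P[m];print("knob top",len(t),t.mean(0),np.median(t[:,2]))
E
```

```text
clock: 10.6
tcp_pos: [0.5369, -0.2036, 0.2814]
orientation: [0.003, 1.562, -0.005]
contact_force: [0.1, 0.0, -0.9]
grip_width: 0.0502
t 10.6 tcp [ 0.5369 -0.2036  0.2814] x [ 0.009 -0.001 -1.   ] y [ 0.006  1.    -0.001] z [ 1.    -0.006  0.009] F [ 0.1  0.  -0.9] w 0.0502 q7 [-0.01  0.27  0.33  1.77 -0.1   1.12  1.91]
knob [(0.84, [0.5331, -0.2067, 0.0932], [[313.0, 205.0]]), (0.34, [0.7637, 0.0884, 0.0538], [[601.0, 413.0]])]
tube_open [(0.68, [0.6342, -0.1198, 0.0688], [[408.0, 307.0]]), (0.17, [0.6826, -0.3841, 0.0598], [[130.0, 350.0]])]
knob top 3428 [ 0.52558959 -0.20293601  0.2995224 ] 0.35401658430585364
```

View pics/w3.png

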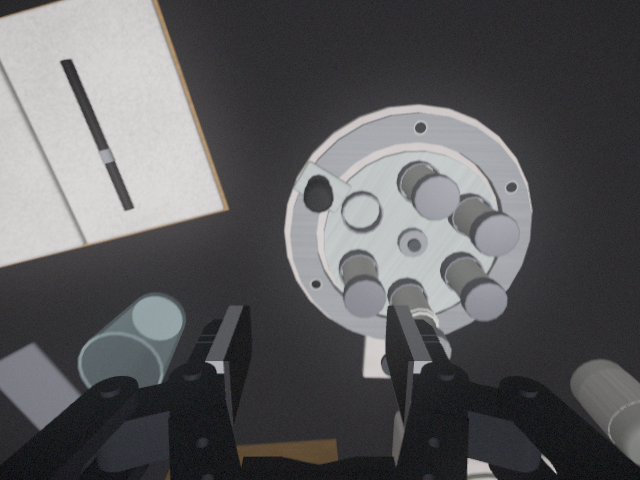

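w3 shows the open tube's mouth (421,318) under the collar, all four capped tubes still in their pockets, and the knob at (318,190), with its top at 93 mm, so home. Next is the probe.

```bash
python3 -m pendant '[50,-20,0,0,0, 50,-20,30,0,0, 50,-20,48,0,0, 50,-10,48,0,0, 50,-8,48,0,0, 50,0,48,0,0, 50,0,48,0,0, 50,0,48,0,0, 50,0,48,0,0, 50,0,48,0,0, 50,0,48,0,0, 50,0,46,0,0, 50,0,0,0,0, 50,0,0,0,0]'
python3 - <<'E'
from h import *
state()
im,P=cloud("wrist");cv2.imwrite("pics/w4.png",im[:,:,::-1])
for n in("probe","stir_rod","rack"):
    print(n,[(round(x["score"],2),np.round(x["location"],4).tolist(),proj("wrist",x["location"]).round(0).tolist()) for x in nets.look_for(n,"wrist")[:3]])
np.save("P4.npy",P)
E
```

```text
clock: 12.5
tcp_pos: [0.5371, 0.3042, 0.3531]
orientation: [0.003, 1.573, -0.006]
contact_force: [0.5, -0.5, -0.4]
grip_width: 0.0496
t 12.5 tcp [0.5371 0.3042 0.3531] x [-0.002 -0.002 -1.   ] y [ 0.006  1.    -0.002] z [ 1.    -0.006 -0.002] F [ 0.5 -0.5 -0.4] w 0.0496 q7 [-0.64  0.3   0.03  1.54 -0.01  1.31  0.96]
probe [(0.88, [0.5517, 0.2156, 0.1662], [[210.0, 224.0]]), (0.6, [0.5835, 0.3105, 0.1893], [[328.0, 270.0]]), (0.58, [0.5844, 0.4141, 0.1616], [[450.0, 258.0]])]
stir_rod [(0.96, [0.4844, 0.3168, 0.1635], [[335.0, 137.0]])]
rack [(0.56, [0.4867, 0.3219, 0.1319], [[340.0, 137.0]])]
```

View pics/w4.png

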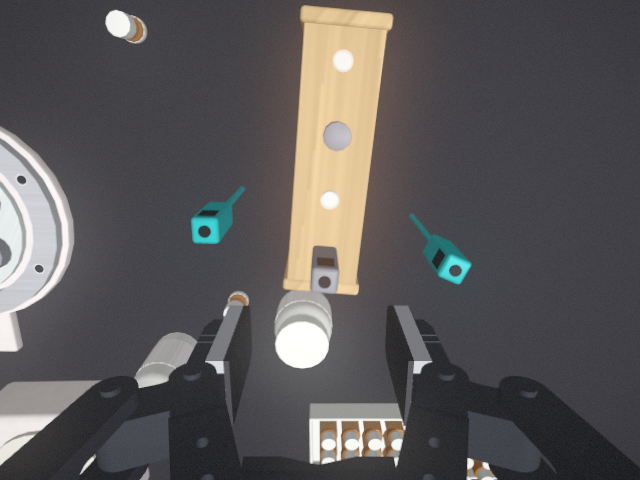

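w4: the grey probe's top is at about (325,281) in the rack, window on its near side. The turquoise ones stand well clear at (206,230) and (455,270).

Run:
```python
from h import *
P=np.load("P4.npy")
print("top",ray("wrist",325,281,.188),"tubes",[ray("wrist",*p,.14).round(4) for p in((343.5,61),(330,200))])
m=(np.hypot(P[...,0]-.59,P[...,1]-.31)<.03)&(P[...,2]>.182)&(P[...,2]<.196);Q=P[m]
print(len(Q),Q.mean(0),cv2.minAreaRect((Q[:,:2]*1000).astype(np.float32)),np.median(Q[:,2]))
m=(np.abs(P[...,2]-.130)<.006)&(np.abs(P[...,1]-.32)<.1)&(P[...,0]<.63)&(P[...,0]>.33);Q=P[m]
print(len(Q),cv2.minAreaRect((Q[:,:2]*1000).astype(np.float32)))
v,u=np.where(m)
```

```text
top [0.59375815 0.30865746 0.188     ] tubes [array([0.4292, 0.324 , 0.14  ]), array([0.5391, 0.3138, 0.14  ])]
748 [0.59078239 0.30830791 0.188528  ] ((592.05859375, 308.3951416015625), (22.03898811340332, 22.256752014160156), 84.28607177734375) 0.18877407661920065
19299 ((513.3270263671875, 302.53521728515625), (244.93638610839844, 182.6803436279297), 17.63335609436035)
```

```bash
python3 -m pendant '[50,0,2.4,28.2,0.045, 50,0,2.4,28.2,0.045, 50,30,0,0,0, 50,40,0,0,0, 50,40,0,0,0, 50,40,0,0,0, 50,30,0,0,0, 50,16,0,0,0, 50,10,0,0,0, 50,0,0,0,0]' 50
python3 - <<'E'
from h import *
o,M=state()
im,d=viewer.grab_frame("wrist");cv2.imwrite("pics/w5.png",im[100:,100:540,::-1])
E
```

```text
clock: 13.95
tcp_pos: [0.594, 0.3082, 0.149]
orientation: [0.075, 1.569, -0.075]
contact_force: [1.0, -0.3, 1.6]
grip_width: 0.0503
t 13.95 tcp [0.594  0.3082 0.149 ] x [ 0.  0. -1.] y [0.096 0.995 0.   ] z [ 0.995 -0.096  0.   ] F [ 1.  -0.3  1.6] w 0.0503 q7 [-0.6   0.55  0.04  1.65 -0.03  0.95  0.93]
```

View pics/w5.png

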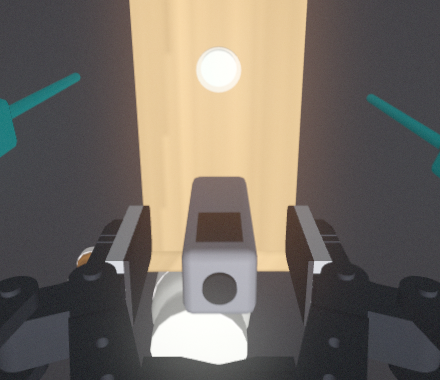

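The probe sits centred between the pads (handle top near (219,288) in the crop). Closing and lifting.

```bash
python3 -m pendant '[0,0,0,0,0, 0,0,0,0,0, 0,0,0,0,0, 0,0,0,0,0, 0,-6,0,0,0, 0,-15,0,0,0, 0,-25,0,0,0, 0,-30,0,0,0, 0,-30,0,0,0, 0,-30,0,0,0, 0,-20,0,0,0, 0,0,0,0,0]' 50
python3 - <<'E'
from h import *
o,M=state()
im,P=cloud("wrist");cv2.imwrite("pics/w6.png",im[:,:,::-1])
im,P=cloud("side");cv2.imwrite("pics/s6.png",cv2.resize(im[150:450,180:430,::-1],None,fx=2,fy=2))
E
```

```text
clock: 15.5
tcp_pos: [0.5946, 0.3087, 0.3074]
orientation: [0.077, 1.566, -0.073]
contact_force: [0.3, -0.0, -1.0]
grip_width: 0.0215
t 15.5 tcp [0.5946 0.3087 0.3074] x [ 0.004  0.002 -1.   ] y [0.096 0.995 0.003] z [ 0.995 -0.096  0.003] F [ 0.3 -0.  -1. ] w 0.0215 q7 [-0.61  0.41  0.06  1.48 -0.02  1.24  0.92]
```

View pics/s6.png

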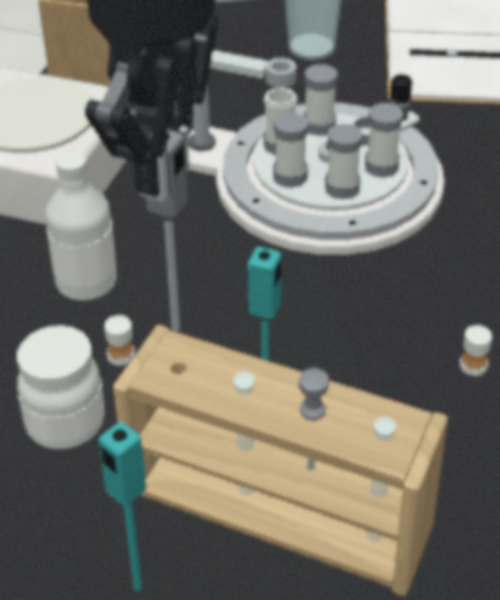

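The rod is free above the rack, upright within sight (shoulder (168,215), tip (176,330) in the crop), and the bystanders are undisturbed. Moving above the collar.

```bash
python3 -m pendant '[0,0,-15,3.4,0, 0,0,-30,6.7,0, 0,0,-42,9.4,0, 0,0,-42,9.4,0, 0,0,-42,9.4,0, 0,0,-42,9.4,0, 0,0,-42,9.4,0, 0,0,-42,9.4,0, 0,0,-42,9.4,0, 0,0,-35,7.9,0, 0,0,-25,5.6,0, 0,0,-16.8,3.8,0, 0,0,0,0,0, 0,0,0,0,0]'
python3 - <<'E'
from h import *
o,M=state()
t=np.array(o["tcp_pos"]);ax=-M[:,0]
tip=t-ax*.134; print("tip pred",tip)
for cam in("side","top","wrist"):
    im,P=cloud(cam);cv2.imwrite(f"pics/{cam}7.png",im[:,:,::-1])
    print(cam,"tip,shoulder,TCP,guide,handle top",proj(cam,[tip,tip+ax*.115,t,[.6475,-.1146,.138],tip+ax*.173]).round(1).tolist())
p=proj("side",[.6475,-.1146,.138])[0].astype(int);im=cv2.imread("pics/side7.png")
cv2.imwrite("pics/s7.png",cv2.resize(im[p[1]-75:p[1]+65,p[0]-75:p[0]+75],None,fx=4,fy=4,interpolation=2));print("crop origin",p-75)
E
```

```text
clock: 17.35
tcp_pos: [0.6468, -0.113, 0.3045]
orientation: [0.075, 1.57, -0.073]
contact_force: [-0.2, 0.1, -1.3]
grip_width: 0.0215
t 17.35 tcp [ 0.6468 -0.113   0.3045] x [-0.     0.001 -1.   ] y [0.094 0.996 0.001] z [ 0.996 -0.094 -0.001] F [-0.2  0.1 -1.3] w 0.0215 q7 [-0.07  0.4   0.2   1.52 -0.08  1.23  1.63]
tip pred [ 0.64669708 -0.11291339  0.1704989 ]
side tip,shoulder,TCP,guide,handle top [[320.0, 169.8], [320.3, 118.2], [320.3, 109.0], [319.8, 182.8], [320.4, 89.6]]
top tip,shoulder,TCP,guide,handle top [[377.0, 215.3], [380.5, 204.7], [381.1, 202.7], [376.8, 217.7], [382.5, 198.6]]
wrist tip,shoulder,TCP,guide,handle top [[318.0, 224.3], [318.3, 300.6], [318.3, 323.2], [315.8, 213.5], [318.6, 390.4]]
crop origin [244 107]
```

View pics/s7.png

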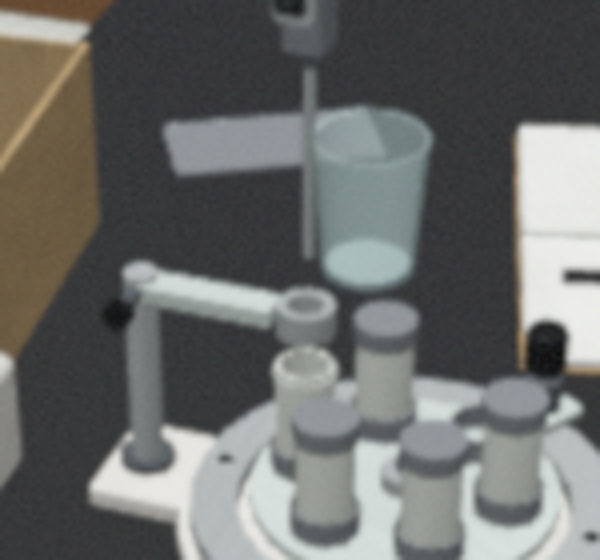

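Picture 9: the rod is vertical at crop x≈308 (tip (308,258)), and the collar mouth is centred at (305,300), so nearly aligned. The open tube is under the collar at (304,365). Next, the wrist and top views in one picture.

Run:
```python
import cv2,numpy as np
a=cv2.imread("pics/wrist7.png")[150:350,260:380];b=cv2.imread("pics/top7.png")[180:255,345:420]
a=cv2.resize(a,(360,600),interpolation=2);b=cv2.resize(b,(430,430),interpolation=2)
o=np.zeros((600,795,3),np.uint8);o[:,:360]=a;o[:430,365:]=b;cv2.imwrite("pics/c8.png",o)
```

```text
(no output)
```

View pics/c8.png

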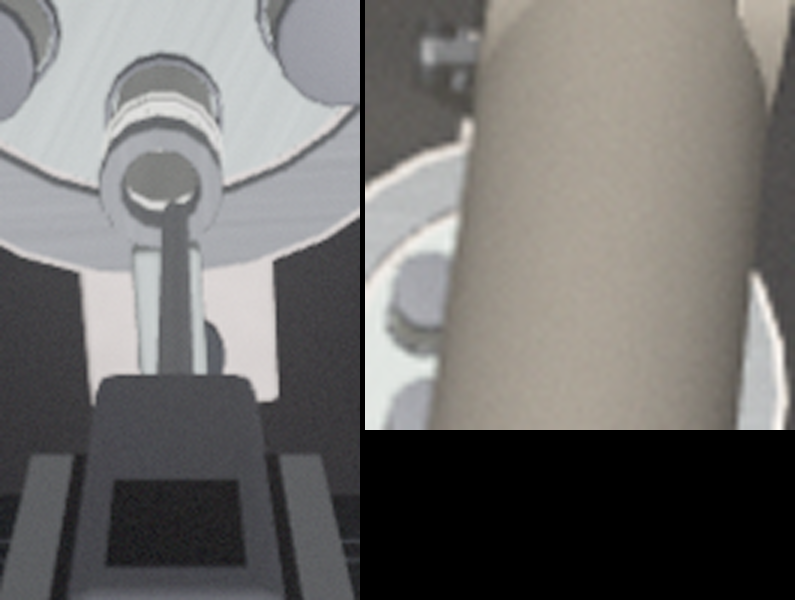

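Wrist half: tip at (174,203) and collar mouth centre at about (161,183) in the crop, so the tip sits a few mm off towards +y. I'll triangulate both from the side and wrist views.

Run:
```python
from h import *
from scipy.optimize import least_squares
o,M=state();t=np.array(o["tcp_pos"])
def tri(w,s,x0): 
    f=lambda X:np.r_[proj("wrist",X)[0]-w,proj("side",X)[0]-s]
    q=least_squares(f,x0);return q.x,f(q.x)
T,e=tri([318,217.7],[321,171.5],t-[0,0,.134]);print("tip",T.round(4),e.round(1))
G,e=tri([313.6,211.3],[320.3,182],[.6475,-.1146,.138]);print("guide",G.round(4),e.round(1))
print("tip-guide tool mm",(M.T@(T-G)*1000).round(1))
# front-bottom handle edge and rod at shoulder, as predicted by tip offset
for dz in(.134,.138,.142): print(dz,proj("wrist",[t-[0,0,dz-.115]-M[:,2]*.011, t-[0,0,dz]]).round(1).tolist())
print("wrist ray guide z=.138",ray("wrist",313.6,211.3,.138), "side",ray("side",320.3,182,.138))
for z in(.17,.167,.163): print("tip",z,ray("wrist",318,217.7,z),ray("side",321,171.5,z))
```

```text
t 17.5 tcp [ 0.6469 -0.1129  0.3048] x [-0.     0.001 -1.   ] y [0.093 0.996 0.001] z [ 0.996 -0.093 -0.   ] F [-0.8  0.7 -0.4] w 0.0216 q7 [-0.07  0.4   0.2   1.52 -0.08  1.23  1.63]
tip [ 0.6432 -0.1126  0.1668] [0.  0.2 0.6 0.2]
guide [ 0.6456 -0.116   0.139 ] [0.1 0.2 0.6 0.2]
tip-guide tool mm [-27.8   3.2  -2.7]
0.134 [[318.6, 277.1], [318.0, 224.7]]
0.138 [[318.5, 273.4], [318.0, 223.1]]
0.142 [[318.5, 269.8], [318.0, 221.5]]
wrist ray guide z=.138 [ 0.64566916 -0.11607791  0.138     ] side [ 0.64749731 -0.1177957   0.138     ]
tip 0.17 [ 0.64219907 -0.11249634  0.17      ] [ 0.64291885 -0.10768127  0.17      ]
tip 0.167 [ 0.6430183  -0.11256615  0.167     ] [ 0.64443739 -0.11249831  0.167     ]
tip 0.163 [ 0.64411061 -0.11265922  0.163     ] [ 0.64646211 -0.11892104  0.163     ]
```

```bash
python3 -m pendant '[0,0,-3.2,2.7,0, 0,10,0,0,0, 0,10,0,0,0, 0,0,0,0,0, 0,0,0,0,0]'
python3 - <<'E'
from h import *
o,M=state()
a,d=viewer.grab_frame("wrist");b,d2=viewer.grab_frame("side");cv2.imwrite("pics/wrist9.png",a[:,:,::-1]);cv2.imwrite("pics/side9.png",b[:,:,::-1])
a=cv2.resize(a[170:300,270:350,::-1],(368,598),interpolation=2);b=cv2.resize(b[90:210,285:355,::-1],(349,598),interpolation=2)
cv2.imwrite("pics/c9.png",np.hstack([a,b]))
E
```

```text
clock: 18.12
tcp_pos: [0.6492, -0.1179, 0.2847]
orientation: [0.075, 1.57, -0.075]
contact_force: [0.4, -0.1, -0.5]
grip_width: 0.0218
t 18.12 tcp [ 0.6492 -0.1179  0.2847] x [-0.  0. -1.] y [0.096 0.995 0.   ] z [ 0.995 -0.096 -0.   ] F [ 0.4 -0.1 -0.5] w 0.0218 q7 [-0.06  0.41  0.2   1.54 -0.09  1.19  1.63]
```

View pics/c9.png

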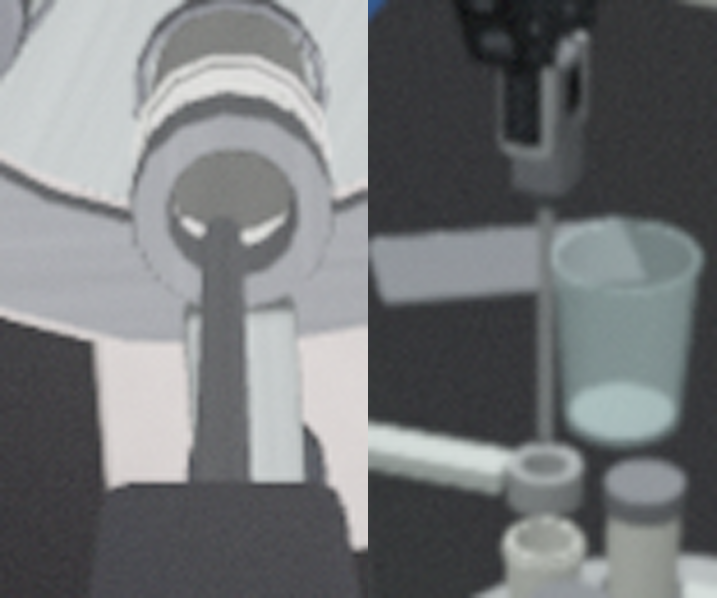

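Picture 11: wrist half, tip (224,222) and bore mouth centre about (232,209). Side half, tip (544,443) and mouth centre about (548,463).

Run:
```python
from h import *
from scipy.optimize import least_squares
o,M=state();t=np.array(o["tcp_pos"])
def tri(w,s,x0): 
    f=lambda X:np.r_[proj("wrist",X)[0]-w,proj("side",X)[0]-s]
    q=least_squares(f,x0);return q.x,f(q.x)
T,e=tri([318.7,218.3],[320.3,178.9],t-[0,0,.137]);print("tip",T.round(4),e.round(1))
G,e=tri([320.4,215.6],[321.1,182.9],[.6475,-.1146,.138]);print("guide",G.round(4),e.round(1))
print("tip-guide tool mm",(M.T@(T-G)*1000).round(1))
print("wrist only, tip z .147, guide z .138:",(M.T@(ray("wrist",318.7,218.3,.147)-ray("wrist",320.4,215.6,.138))*1000).round(1))
# rod leaving the handle
sh=[270+216/4.6,170+483/4.6];print("shoulder px",sh,"pred axis pts for vertical rod",proj("wrist",[T+[0,0,h] for h in(0,.06,.09,.1)]).round(1).tolist())
```

```text
t 18.23 tcp [ 0.6494 -0.118   0.2851] x [ 0.001 -0.    -1.   ] y [0.096 0.995 0.   ] z [ 0.995 -0.096  0.001] F [ 0.7 -0.3 -0.6] w 0.0211 q7 [-0.06  0.41  0.2   1.54 -0.09  1.19  1.63]
tip [ 0.6466 -0.1173  0.1457] [0.  0.1 0.4 0.1]
guide [ 0.6468 -0.1162  0.1374] [-0.1 -0.2 -0.7 -0.2]
tip-guide tool mm [-8.3 -1.2 -0. ]
wrist only, tip z .147, guide z .138: [-9.  -1.2 -0.5]
shoulder px [316.95652173913044, 275.0] pred axis pts for vertical rod [[318.7, 218.4], [319.0, 247.3], [319.3, 267.7], [319.4, 275.8]]
```

```bash
python3 -m pendant '[0,0,1.9,-0.8,0, 0,0,0,0,0, 0,6,0,0,0, 0,10,0,0,0, 0,10,0,0,0, 0,10,0,0,0, 0,10,0,0,0, 0,10,0,0,0, 0,10,0,0,0, 0,10,0,0,0, 0,10,0,0,0, 0,6,0,0,0, 0,2,0,0,0, 0,0,0,0,0, 0,0,0,0,0, 0,0,0,0,0]'
python3 - <<'E'
from h import *
o,M=state()
a,d=viewer.grab_frame("wrist");b,d2=viewer.grab_frame("side")
print(proj("side",[[.6468,-.1162,.138]]),proj("wrist",[.6468,-.1162,.138]))
a=cv2.resize(a[140:300,260:380,::-1],(450,600),interpolation=2);b=cv2.resize(b[100:220,285:355,::-1],(350,600),interpolation=2)
cv2.imwrite("pics/c10.png",np.hstack([a,b]))
print([(round(x["score"],2),np.round(x["location"],3).tolist()) for x in nets.look_for("knob","side")[:2]])
E
```

```text
clock: 20.23
tcp_pos: [0.6488, -0.116, 0.1912]
orientation: [0.075, 1.569, -0.075]
contact_force: [0.0, -0.7, -0.7]
grip_width: 0.0213
t 20.23 tcp [ 0.6488 -0.116   0.1912] x [ 0.001 -0.    -1.   ] y [0.096 0.995 0.   ] z [ 0.995 -0.096  0.001] F [ 0.  -0.7 -0.7] w 0.0213 q7 [-0.05  0.49  0.19  1.65 -0.1   1.01  1.64]
[[320.3848988  182.43757246]] [[317.63420836 266.79379776]]
[(0.71, [0.538, -0.196, 0.087])]
```

View pics/c10.png

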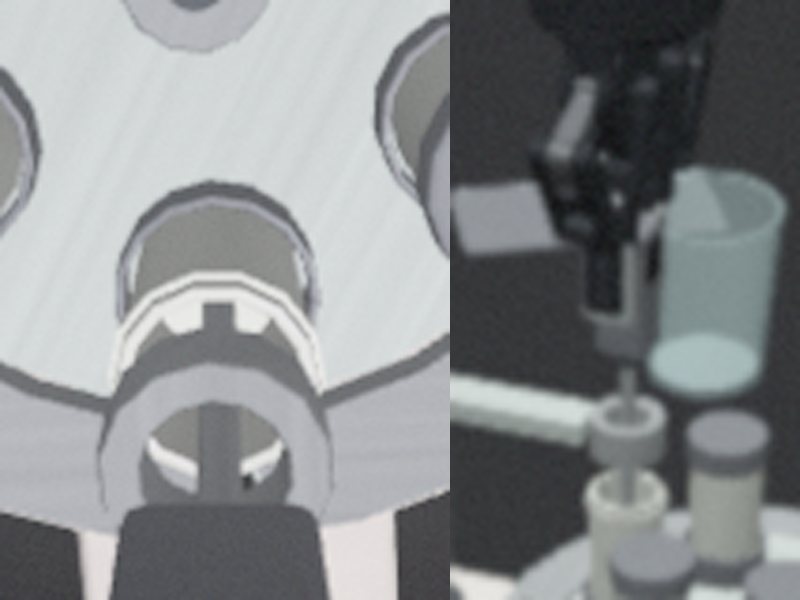

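Picture 12: the rod goes through the collar without contact. Wrist half: rod centre x≈218, bore centre ≈215. Side half: rod ≈628, collar ≈627. The tip is inside the tube, with no contact force.

```bash
python3 -c "
from h import *
state();print(r.hand_in())"
```

```text
t 20.38 tcp [ 0.6487 -0.116   0.191 ] x [ 0.  0. -1.] y [0.096 0.995 0.   ] z [ 0.995 -0.096  0.   ] F [-0.7 -0.1 -0.6] w 0.0211 q7 [-0.05  0.49  0.19  1.65 -0.1   1.01  1.64]
the job is handed in; nothing more can be done
None
```

The job is done and handed in at 20.4 s. I pulled the plunger up, swung the turntable +60° and let the plunger drop home. I then took the grey probe out of the rack and lowered its rod through the collar into the open tube, where the arm still holds it.

What the last checks showed:
- **Plunger:** with the knob released, its top measured 93 mm above the bench, which is fully home. The open tube stands under the collar.
- **Centring:** the rod is within about 0.5 mm of the bore centre in both the wrist and side views. The force reading shows noise only, under 1 N.
- **Tip height:** I estimate the tip at about 53 mm above the bench, inside the tube's lower half (37–67 mm). This comes from the tip measured above the collar plus the arm's travel, since the tip itself cannot be seen inside the tube.

Two readings disagreed:
- **Rod lean:** the wrist and side views put the rod tip about 2–3 mm off the tool axis. That is either calibration error or a lean of about 1°, and I centred on the images.
- **Collar position:** estimates of the collar position differed by about 1–2 mm between views.

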